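# Move a colorimeter's filter dial on by four clicks and zero it

### The job

Change the filter on the colorimeter: with a fingertip against its grey bar, and without gripping it, push the black filter dial round clockwise (seen from above) by exactly four clicks from where it stands. Then press the green zero key right down with a fingertip and let it come up again. Leave the grey power key, and the vial, cuvette rack, beaker and bottle, as they stand.

Things in the scene. Friction and masses are not known exactly. Their poses are not given: they have to be found in the camera images.
- colorimeter: Filter colorimeter, a heavy light-grey bench instrument that does not move: 220 (own x) x 300 (own y) mm, flat dark deck 70 mm high. Origin: centre of its underside; own x points from the operator's side (keys) to the back, own y to the operator's left. On the deck: dial at (20, -55) mm, green key (-75, 45), grey key (-75, 110), black cuvette-well cap at (62, 85), 54 across, 26 high; else flat.
- dial_axis (a point): Point on the dial's vertical turning axis at the top face of its round black disc (64 mm across, top face 5 mm above the deck, 75 mm above the bench). Does not turn. Around the disc lies a flat pale scale with eight flat coloured dots, 30 degrees apart.
- dial_bar: Raised light-grey finger bar across the dial, turning with it: 60 mm long along own x (30 mm either side of the axis), 12 mm thick along own y, 21 mm high, on the disc; hub 20 mm across, 17 high, at its middle. Origin: on the turning axis at the bar's foot, 75 mm above the bench; own x points to its pointer end, which carries a red line on top. Push it from the side, near an end.
- pointer_tip (a point): Point on top of the pointer end of the bar, 28 mm from the turning axis, 96 mm above the bench. Turns with the dial.
- filter_dial (a joint): Dial angle, rad, growing clockwise from above. Eight click positions, 0 (violet dot) to 3.665 (red dot), 0.524 (30 degrees) apart; end stops beyond. The pointer stands at 1.833 - q anticlockwise from the colorimeter's own x. Starts at rest in one of the first three. Turning it out of a position takes 3 to 5 N at 24 mm from the axis; past halfway it snaps by itself into the next and stays.
- zero_key (a joint): Travel of the green zero key, m: 0 up, 0.005 fully down. Spring key, 1.3 N to start and about 4.6 N fully down; comes up by itself.
- zero_key_top (a point): Centre of the top face of the green zero key, 22 (own x) x 26 (own y) mm, 10 mm above the deck (80 mm above the bench) when up. Moves with the key.
- power_key (a joint): Travel of the grey power key, m: 0 up, 0.005 fully down; same make of key, 65 mm to the operator's left of the green one. Not to be pressed.
- vial: Small amber vial with a white cap, 25 mm across, 48 mm high, loose, standing on the deck's far right corner. Origin: centre of its underside.
- cuvette_rack: White rack with five cuvettes, 40 x 110 mm, 58 mm high, loose on the bench to the right of the colorimeter. Origin: centre of its underside.
- beaker: Empty glass beaker, 68 mm across, 92 mm high, loose on the bench to the left of the colorimeter. Origin: centre of its underside.
- reagent_bottle: Amber bottle with black cap, 60 mm across, 118 mm high, loose on the bench to the left of the colorimeter. Origin: centre of its underside.
Not all that is in view belongs to the job. Several things have the shape of the vial; the one meant has the colours described above.

How it is judged:
On the way, in this order (a step that is already met when the one before it is completed fails the run):
1. the filter dial rests four clicks clockwise of where it started (distance of pointer_tip from where it was at the start of the episode between 0.0455 and 0.051 m and value of joint filter_dial between 1.83 and 3.4 rad and velocity of joint filter_dial between -0.1 and 0.1 rad/s), for 0.25 s.
2. the green zero key is pressed right down (value of joint zero_key above 0.004 m), for 0.05 s.
At the end, for the whole second after the job is handed in: The dial rests in the click position exactly four clicks clockwise of its first one (within about 10 degrees), the green zero key has since been pressed at least 4 mm and is up again, and the vial (within 15 mm, upright), rack, beaker and bottle (within 20 mm) stand where they were (all of step 1 and value of joint zero_key below 0.001 m and distance of vial from where it was at the start of the episode below 0.015 m and angle between vial's own z axis and vertical below 0.3 rad and distance of each of cuvette_rack, beaker, reagent_bottle from where it was at the start of the episode below 0.02 m); the robot touches nothing.
It fails at once if the dial's bar is gripped or leaned on (more than 25 N between it and the fingers) (contact force between the fingers and dial_bar above 25 N).
It fails at once if the grey power key is pressed (value of joint power_key above 0.002 m).
It fails at once if the vial is moved, lifted or knocked over (distance of vial from where it was at the start of the episode above 0.015 m or angle between vial's own z axis and vertical above 0.3 rad).
It fails at once if the cuvette rack, beaker or bottle is moved or lifted (distance of any of cuvette_rack, beaker, reagent_bottle from where it was at the start of the episode above 0.02 m).
It also fails if it takes over 58 s, if anything falls off the work surface, if the arm or the gripper's body presses on something with over 40 N, if the wrist force passes 120 N, or if a joint passes its speed limit or range.

### The arm

A 6-joint arm with a two-finger parallel gripper is mounted at the origin on the work surface. World frame = base frame: x ahead of the robot, y to its left, z up, the work surface at z = 0. Lengths are in m, angles in rad, forces in N, time in s.
With the tool pointing down it reaches from about 0.425 to 0.95 m from the base axis. Payload 14.7 kg.
Tool frame: the origin (TCP) lies on the front face of the gripper's body, between the roots of the fingers; the fingertips stand 73 mm ahead of it and the grasp point (between the pads) lies 54 mm ahead of it; x points along the fingers, y is the direction in which the jaws open and shut, and the axes are right-handed (so a half turn about x gives the same grasp; the last joint's range is limited). The gripper opens to 85 mm and grips with 20 to 120 N. Pads are 22 mm wide; open, the fingers measure 114 mm over their backs; the gripper's body (76 mm by 85 mm) begins 54 mm behind the grasp point. The pads swing forward as they close: fully open they stand 13 mm farther back than shut.
Start: joints at [-1.374, 0.48, 1.596, -0, 1.065, -0.047], TCP at [0.157, -0.631, 0.304] pointing down, gripper open.
Joint ranges: [-2.75, 2.75], [-0.82, 2.05], [0.23, 2.67], [-1.56, 4.7], [0.09, 2.69], [-2.92, 2.92]. Speed limits (rad/s): [1.89, 1.89, 2.39, 3.01, 3.01, 3.01].

### API

Orientations are given as a unit quaternion [w, x, y, z].
In Python, from workcell import get_obs, viewer, ticket gives the robot as it stands. The module is installed in compiled form; this text tells all that it offers.
- The arm moves only by the tool move_arm, never from a script. Its arguments are lists of equal length, an entry for each row: "angular": the turn, a rotation vector about the world's x, y, z in rad, a list of three; "translation": the shift along the world's x, y, z in mm, a list of three; "grip": the closure, from 0 (fully open) to 1 (shut). A call has exactly 10 rows; each row is the pose to reach, as a shift and turn from the pose measured when the call began; what a row does not reach only later rows make up. A row lasts 1/12 s, in which the tool goes at most 41.7 mm and 7.16 degrees, less where a joint would pass 70% of its speed; a pose out of reach is approached as far as the arm can. A call with a gripper value outside its range is refused whole. The fingers move at their own pace and stop on an object; "newtons" is the grip in N (left out, the last holds). Time passes only in rows, so rows that repeat a pose let the fingers close, or fill a call up. It gives the time, the measured TCP pose, the force and the opening at its end, in the units of the state.
- get_obs(): the state, without advancing time (a new reading comes with each control period).
- viewer.read_camera(name): name is "scene" or "top"; returns (picture, depth): 400x640x3 uint8, red, green, blue; 400x640 float32, m along the optical axis (not along the pixel's ray), 0 where there is no reading.
- viewer.camera_params(name): a dict with "fx", "fy", "cx", "cy" (pixels), "R" (3x3) and "t" (3): a world point X has camera coordinates R X + t. Camera axes: x right, y down, z forward; pixel columns grow to the right and rows downward; lengths in m; the calibration is good to about 2 mm. A picture is of the moment at which its call begins. camera_params takes no time and is no camera call.
- ticket.close_job(): hands the job in, once; it reports no verdict.
The state is a dict: "time_s": time; "q": joint angles; "qd": joint speeds; "effort": joint torques, N m; "ee_pos": TCP position; "eef_rot": TCP orientation; "contact_force": force on the tool from outside, world axes, zero at the start; "ft_torque": the same for the moment, N m; "grip_width": finger opening in m.
Only numpy, scipy, OpenCV 4.12 (cv2) and the standard library are available. Lean on these libraries where they do the work, as an engineer would, in place of code of your own. Each camera call takes 0.05 s, during which the arm holds its last target.

## Working session

There is one attempt and no reset: what is moved stays moved. The work goes in short steps, Python scripts to look and compute and a tool call to move; the robot and the scene stay as the last step left them, time stands still between calls to the robot, and variables do not carry over. Pictures are saved under pics/ and viewed, and the job is handed in when it is done.

Besides the shell and the picture viewer there is one more tool, called after "Request:" as name(argument=value, ...), one argument or row to a line, values as JSON. move_arm: Moves the arm, as the interface text tells. Its arguments: {"type":"object","properties":{"angular":{"type":"array"},"translation":{"type":"array"},"grip":{"type":"array"},"newtons":{"type":"number"}},"required":["angular","translation","grip"]}

```bash
mkdir -p pics
python3 - <<'E'
from workcell import get_obs, viewer
import cv2,numpy as np
print(get_obs())
for n in("scene","top"):
    p,d=viewer.read_camera(n); c=viewer.camera_params(n); print(n,c)
    np.savez(f"{n}0.npz",p=p,d=d,**c)
    cv2.imwrite(f"pics/{n}0.png",p[:,:,::-1])
E
```

```text
{'time_s': 0.0, 'q': array([-1.37360183e+00,  4.80843608e-01,  1.59682310e+00,  9.04074901e-06,
        1.06511306e+00, -4.65937343e-02]), 'qd': array([ 0.00212307, -0.00045319,  0.00140268,  0.00053734,  0.00207969,
       -0.00068799]), 'effort': array([ 3.48582551e-03, -9.50655770e+01, -4.30186772e+01,  1.51415070e-04,
        1.22929411e-02,  2.71224332e-05]), 'ee_pos': array([ 0.1568647 , -0.63047648,  0.30328363]), 'eef_rot': array([-0.08555859, -0.7018314 , -0.08639605,  0.70188898]), 'contact_force': array([-0.49088859, -0.43688823,  0.05193203]), 'ft_torque': array([-0.03551658,  0.01655174,  0.05979915]), 'grip_width': 0.08524542729539172}
scene {'fx': 400.30079123632567, 'fy': 400.30079123632567, 'cx': 322.63198979497344, 'cy': 198.50205254841023, 'R': array([[ 0.60876217,  0.79322781,  0.01408045],
       [ 0.59817041, -0.44726222, -0.66494261],
       [-0.52115331,  0.41321441, -0.74676172]]), 't': array([-0.38666935, -0.25670151,  1.25266598])}
top {'fx': 506.4650060498966, 'fy': 506.4650060498966, 'cx': 327.2073297307269, 'cy': 191.05616298166493, 'R': array([[ 3.41362737e-02, -9.99416792e-01,  8.89265776e-04],
       [-9.78714053e-01, -3.36092909e-02, -2.02457943e-01],
       [ 2.02369755e-01,  6.04082283e-03, -9.79290555e-01]]), 't': array([0.03542113, 0.57665381, 1.04820632])}
```

View pics/scene0.png

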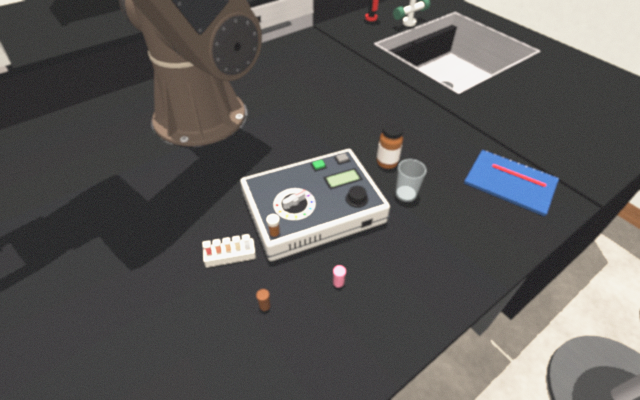

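View pics/top0.png

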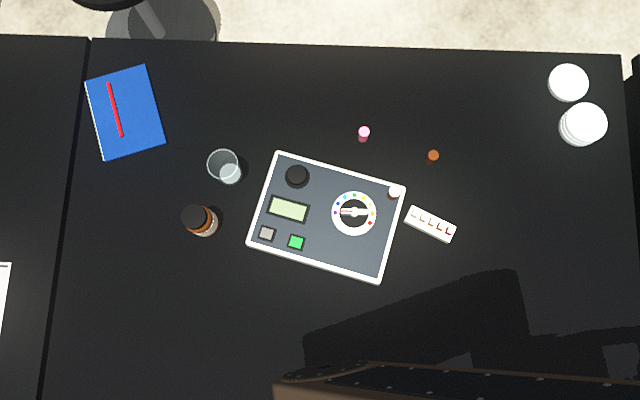

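The scene view shows the colorimeter near (315,200), and the top view shows it near (325,217). In the top view the dial is at about (354,212), the green key at (296,242), the grey key at (266,233), the vial at (396,191), the rack at (430,224), the beaker at (224,166) and the bottle at (200,220). Next I'll zoom in.

```bash
cat > h.py <<'E'
import numpy as np
def ray(c,u,v,z):
    R=c["R"];t=c["t"];C=-R.T@t
    d=R.T@np.array([(u-c["cx"])/c["fx"],(v-c["cy"])/c["fy"],1.])
    return C+d*(z-C[2])/d[2]
def proj(c,X):
    x=c["R"]@np.asarray(X,float)+c["t"]; return np.array([c["fx"]*x[0]/x[2]+c["cx"],c["fy"]*x[1]/x[2]+c["cy"]])
def pix(d,c,u,v):
    z=d[v,u]; return c["R"].T@(np.array([(u-c["cx"])/c["fx"]*z,(v-c["cy"])/c["fy"]*z,z])-c["t"])
E
python3 - <<'E'
import numpy as np,cv2
from h import *
t=np.load("top0.npz");p=t["p"][:,:,::-1]
cv2.imwrite("pics/z1.png",cv2.resize(p[180:245,315:415],None,fx=8,fy=8,interpolation=cv2.INTER_CUBIC))
cv2.imwrite("pics/z2.png",cv2.resize(p[140:290,235:415],None,fx=4,fy=4,interpolation=cv2.INTER_CUBIC))
s=np.load("scene0.npz")
cv2.imwrite("pics/z3.png",cv2.resize(s["p"][145:260,235:395,::-1],None,fx=5,fy=5,interpolation=cv2.INTER_CUBIC))
# green & white rim fits
hsv=cv2.cvtColor(p.copy(),cv2.COLOR_BGR2HSV)
m=cv2.inRange(hsv,(45,120,80),(80,255,255))
n,l,st,ce=cv2.connectedComponentsWithStats(m)
for i in range(1,n):
    if st[i,4]>40: print("green",ce[i],st[i],ray(t,*ce[i],0.08))
for u,v in((354,212),(300,222),(297,176),(266,233),(396,190)): print(u,v,pix(t["d"],t,u,v))
E
```

```text
green [295.53676471 241.66176471] [288 235  15  14 136] [0.46000973 0.1177778  0.08      ]
354 212 [ 0.52497575 -0.00278286  0.0938936 ]
300 222 [0.50311468 0.11076907 0.07166319]
297 176 [0.59768662 0.12009833 0.09686648]
266 233 [0.47617804 0.18089548 0.07953195]
396 190 [ 0.56934331 -0.08692656  0.12115454]
```

View pics/z1.png

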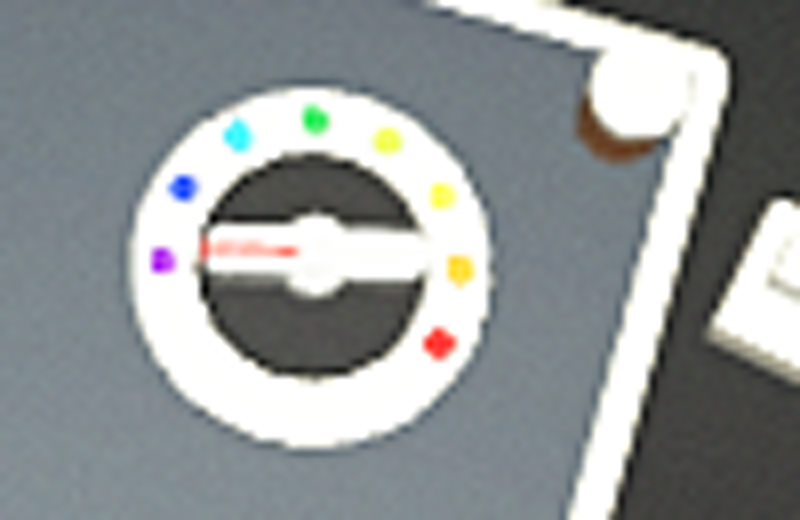

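View pics/z2.png

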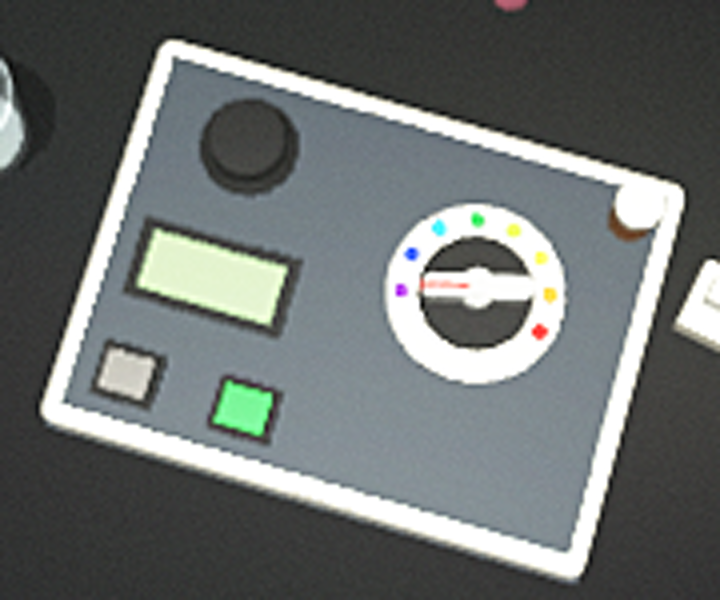

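View pics/z3.png

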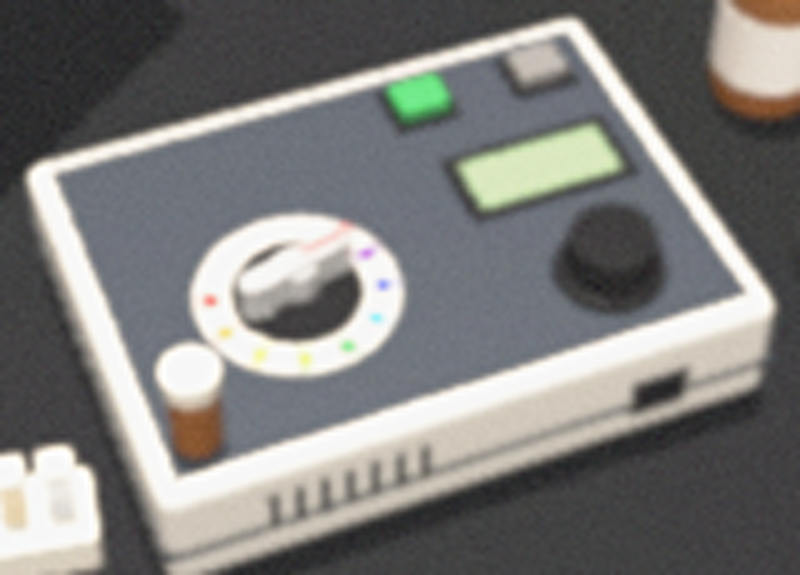

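Run:
```python
import numpy as np
from h import *
from scipy.optimize import least_squares
t=np.load("top0.npz")
Z2=lambda u,v:(235+(u+.5)/4-.5,140+(v+.5)/4-.5)
Z1=lambda u,v:(315+(u+.5)/8-.5,180+(v+.5)/8-.5)
# pts: own xyz(mm), pixel
P=[((20,-55,75),Z1(310,268)),((-75,45,80),(295.54,241.66)),((-75,110,80),Z2(128,373)),((62,85,96),Z2(250,137)),
]
def f(a,full=False):
    c,s=np.cos(a[2]),np.sin(a[2]); r=[]
    for o,p in P:
        o=np.array(o)/1e3; X=[a[0]+c*o[0]-s*o[1],a[1]+s*o[0]+c*o[1],o[2]]
        r+=list(proj(t,X)-p)
    return np.array(r)
s=least_squares(f,[.52,.05,0.2]); print(s.x,s.fun)
a=s.x;c,sn=np.cos(a[2]),np.sin(a[2])
W=lambda x,y:np.array([a[0]+c*x-sn*y,a[1]+sn*x+c*y])
for n,o in dict(dial=(.02,-.055),green=(-.075,.045),grey=(-.075,.11),cap=(.062,.085)).items(): print(n,W(*o))
for sx in(-.11,.11):
  for sy in(-.15,.15): print(proj(t,[*W(sx,sy),.07]))
D=W(.02,-.055)
for uv in(Z1(207,248),Z1(296,251)):
  X=ray(t,*uv,.096); d=X[:2]-D; print("line",X,np.hypot(*d),"ang rel",np.arctan2(d[1],d[0])-a[2])
for n,uv,z in(("violet",Z1(162,261),.0705),("red",Z1(439,344),.0705),("green",Z1(315,119),.0705)):
  d=ray(t,*uv,z)[:2]-D; print(n,np.hypot(*d),1.833-(np.arctan2(d[1],d[0])-a[2]))
print("vialcap",ray(t,*Z1(640,92),.118))
s=np.load("scene0.npz")
for o,z in((W(.02,-.055),.075),(W(-.075,.045),.08)): print("scene",proj(s,[*o,z]))
```

```text
[ 0.5206422   0.05470264 -0.26188763] [ 0.61202563  0.03957569  0.08440595  0.08078405 -0.38805923 -0.13003435
 -0.30348991 -0.00895538]
dial [ 0.52572052 -0.00360011]
green [0.45985017 0.11758609]
grey [0.47667894 0.18036979]
cap [0.60253505 0.12075233]
[379.98587598 285.59915583]
[243.65225789 243.57229913]
[407.54033276 186.87293384]
[275.98928861 147.99958178]
line [0.5267008 0.0257867 0.096    ] 0.029403153136870263 ang rel 1.7993386180903403
line [0.5267043 0.0024754 0.096    ] 0.006154650132360023 ang rel 1.6721519313816158
violet 0.040809581640391945 0.032550317669287177
red 0.03857383978613371 3.6441851676271826
green 0.04153408992245403 1.5540177827556003
vialcap [ 0.56767033 -0.08438894  0.118     ]
scene [292.89580079 202.63392583]
scene [317.70506086 163.57276926]
```

Run:
```python
from workcell import get_obs
from scipy.spatial.transform import Rotation as R
q=get_obs()["eef_rot"]; print(R.from_quat(q[[1,2,3,0]]).as_matrix().round(3))
```

```text
[[-0.     0.241 -0.97 ]
 [ 0.001 -0.97  -0.241]
 [-1.    -0.001 -0.   ]]
```

Request:
move_arm(
  angular=[
    [0,0,0.12],
    [0,0,0.24],
    [0,0,0.36],
    [0,0,0.48],
    [0,0,0.6],
    [0,0,0.72],
    [0,0,0.84],
    [0,0,0.96],
    [0,0,1.08],
    [0,0,1.2],
  ],
  translation=[
    [26,33,0],
    [52,66,0],
    [78,99,0],
    [104,132,0],
    [130,165,0],
    [156,198,0],
    [182,231,0],
    [208,264,0],
    [234,297,0],
    [260,330,0],
  ],
  grip=[1,1,1,1,1,1,1,1,1,1],
  newtons=40,
)

```text
time_s: 0.93
ee_pos: [0.4154, -0.3015, 0.3033]
eef_rot: [-0.468, -0.529, -0.469, 0.53]
contact_force: [1.2, -0.8, 0.4]
grip_width: -0.0001
```

Request:
move_arm(
  angular=[
    [0,0,0.12],
    [0,0,0.24],
    [0,0,0.36],
    [0,0,0.48],
    [0,0,0.6],
    [0,0,0.72],
    [0,0,0.84],
    [0,0,0.96],
    [0,0,1.08],
    [0,0,1.2],
  ],
  translation=[
    [10,32,0],
    [20,65,0],
    [29,98,0],
    [38,130,0],
    [47,163,0],
    [55,195,0],
    [63,228,0],
    [70,260,-10],
    [77,293,-20],
    [83,325,-30],
  ],
  grip=[1,1,1,1,1,1,1,1,1,1],
)

```text
time_s: 1.77
ee_pos: [0.4985, 0.0253, 0.2729]
eef_rot: [0.686, 0.17, 0.686, -0.171]
contact_force: [1.2, -1.1, -0.3]
grip_width: 0.0001
```

```bash
cat > st.py <<'E'
from workcell import get_obs
from scipy.spatial.transform import Rotation as R
import numpy as np
def st():
    o=get_obs(); q=o["eef_rot"]; M=R.from_quat(q[[1,2,3,0]]).as_matrix()
    print(round(o["time_s"],2),"p",(o["ee_pos"]*1e3).round(1),"x",M[:,0].round(4),"yhead deg",np.degrees(np.arctan2(M[1,1],M[0,1])).round(2),"F",o["contact_force"].round(2),"w",o["grip_width"],"q",o["q"].round(2))
E
python3 -c "from st import *;st()"
```

```text
1.77 p [498.5  25.3 272.9] x [-3.e-04 -1.e-03 -1.e+00] yhead deg 62.15 F [ 1.22 -1.06 -0.29] w 8.050588845620382e-05 q [-0.01  0.31  1.97 -0.    0.86 -1.09]
```

Request:
move_arm(
  angular=[
    [0,0,0.12],
    [0,0,0.24],
    [0,0,0.36],
    [0,0,0.486],
    [0,0,0.486],
    [0,0,0.486],
    [0,0,0.486],
    [0,0,0.486],
    [0,0,0.486],
    [0,0,0.486],
  ],
  translation=[
    [0,0,-15],
    [0,0,-30],
    [0,0,-45],
    [0,0,-60],
    [0,0,-73],
    [0,0,-73],
    [0,0,-73],
    [0,0,-73],
    [0,0,-73],
    [0,0,-73],
  ],
  grip=[1,1,1,1,1,1,1,1,1,1],
)

```text
time_s: 2.6
ee_pos: [0.4989, 0.0252, 0.2007]
eef_rot: [0.708, -0.0, 0.707, -0.001]
contact_force: [0.6, -0.2, -0.4]
grip_width: -0.0004
```

Run:
```python
from st import *; from workcell import viewer
from h import *
import cv2
st()
p,d=viewer.read_camera("scene");c=viewer.camera_params("scene");np.savez("scene1.npz",p=p,d=d,**c)
cv2.imwrite("pics/s1.png",cv2.resize(p[90:260,235:395,::-1],None,fx=3.5,fy=3.5,interpolation=cv2.INTER_CUBIC))
p,d=viewer.read_camera("top")
cv2.imwrite("pics/t1.png",cv2.resize(p[140:290,235:415,::-1],None,fx=4,fy=4,interpolation=cv2.INTER_CUBIC))
# points of gripper in scene depth: near tool axis
v,u=np.mgrid[90:260,235:395];z=d*0
d=np.load("scene1.npz")["d"];z=d[v,u]
X=np.stack([(u-c["cx"])/c["fx"]*z,(v-c["cy"])/c["fy"]*z,z],-1)-c["t"];X=X@c["R"]
m=(abs(X[...,0]-.4985)<.06)&(abs(X[...,1]-.025)<.06)&(X[...,2]>.1)
Y=X[m]
for a in np.arange(.1,.2,.008):
    k=Y[(Y[:,2]>=a)&(Y[:,2]<a+.008)]
    if len(k): print(a.round(3),len(k),(k.min(0)*1e3).round(0)[:2],(k.max(0)*1e3).round(0)[:2])
```

```text
2.6 p [498.9  25.2 200.7] x [ 0.0016 -0.001  -1.    ] yhead deg 89.96 F [ 0.63 -0.25 -0.44] w -0.0003971084675354034 q [-0.01  0.41  2.04 -0.    0.69 -1.58]
0.124 5 [503.  19.] [509.  34.]
0.132 23 [499.  13.] [511.  39.]
0.14 36 [490.  12.] [511.  38.]
0.148 35 [492.  13.] [512.  39.]
0.156 29 [497.  13.] [511.  39.]
0.164 24 [502.  12.] [512.  38.]
0.172 64 [493.  -5.] [513.  58.]
0.18 107 [486. -13.] [512.  64.]
0.188 77 [490. -19.] [516.  71.]
0.196 102 [496. -26.] [517.  76.]
```

View pics/s1.png

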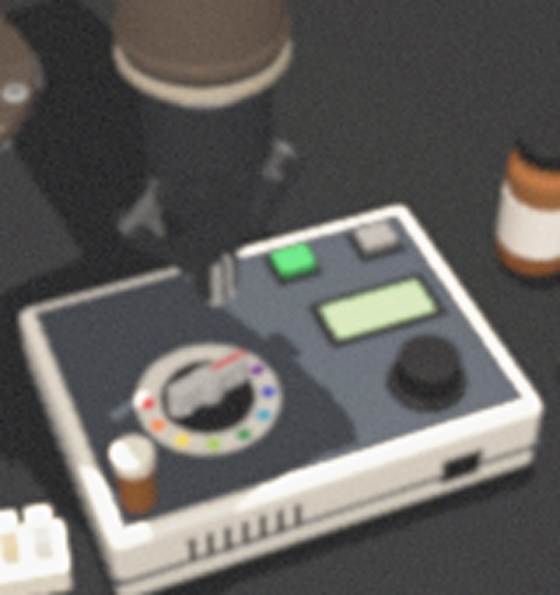

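View pics/t1.png

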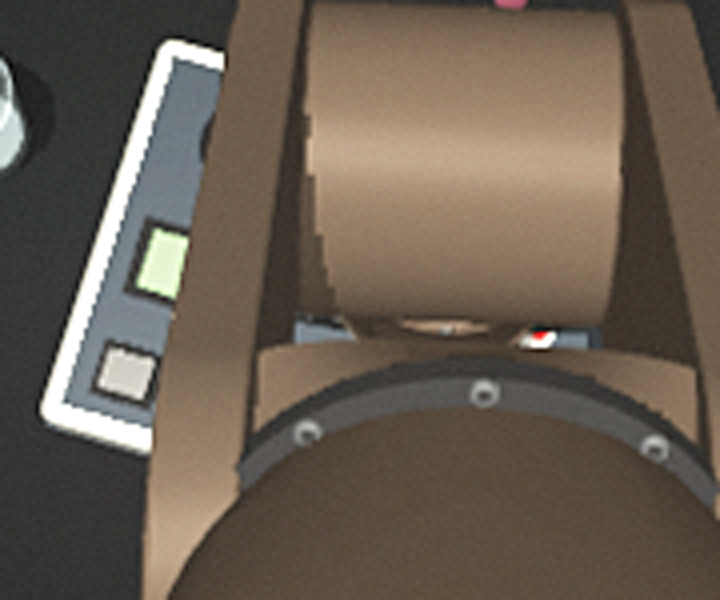

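The scene view shows the shut finger at about (220,280) in the zoom, in front of the bar. Depth puts the tip at z≈0.127, so 73 mm ahead is confirmed, and the section is about 26 x 22 mm. Next I'll lower it.

Request:
move_arm(
  angular=[
    [0,0,0],
    [0,0,0],
    [0,0,0],
    [0,0,0],
    [0,0,0],
    [0,0,0],
    [0,0,0],
    [0,0,0],
    [0,0,0],
    [0,0,0],
  ],
  translation=[
    [0,0,-8],
    [0,0,-16],
    [0,0,-24],
    [0,0,-31],
    [0,0,-37],
    [0,0,-42],
    [0,0,-45],
    [0,0,-46],
    [0,0,-46],
    [0,0,-46],
  ],
  grip=[1,1,1,1,1,1,1,1,1,1],
)

```text
time_s: 3.53
ee_pos: [0.4989, 0.0252, 0.1547]
eef_rot: [0.708, -0.0, 0.707, -0.0]
contact_force: [0.4, 0.1, 0.4]
grip_width: 0.0002
```

```bash
python3 -c "from st import *;st()"
```

```text
3.53 p [498.9  25.2 154.7] x [ 0.0015 -0.001  -1.    ] yhead deg 89.98 F [0.45 0.13 0.45] w 0.00024241985296004397 q [-0.01  0.49  2.07 -0.    0.58 -1.58]
```

```bash
cat > tab.py <<'E'
from st import *
import sys
D=np.array([525.7,-3.3])
def tab(ths,r=28,s=17):
    o=get_obs();M=R.from_quat(o["eef_rot"][[1,2,3,0]]).as_matrix();h=np.degrees(np.arctan2(M[1,1],M[0,1]));p=o["ee_pos"]*1e3
    for t in ths:
        f=np.radians(90-t);u=np.array([np.cos(f),np.sin(f)]);n=np.array([-u[1],u[0]])
        q=D+r*u+s*n-p[:2]; print(t,q.round(1),round(np.radians(90-t-h),3),"dz",round(154.7-p[2],1))
E
python3 -c "
from tab import *
tab([0,3,6,9,12,15,18,20,20])"
```

```text
0 [ 9.8 -0.5] 0.0 dz 0.0
3 [11.3  0.3] -0.052 dz 0.0
6 [12.9  1.1] -0.104 dz 0.0
9 [14.4  1.8] -0.157 dz 0.0
12 [16.   2.4] -0.209 dz 0.0
15 [17.7  2.9] -0.261 dz 0.0
18 [19.3  3.3] -0.314 dz 0.0
20 [20.4  3.6] -0.349 dz 0.0
20 [20.4  3.6] -0.349 dz 0.0
```

Request:
move_arm(
  angular=[
    [0,0,0],
    [0,0,0],
    [0,0,-0.052],
    [0,0,-0.104],
    [0,0,-0.157],
    [0,0,-0.209],
    [0,0,-0.261],
    [0,0,-0.314],
    [0,0,-0.349],
    [0,0,-0.349],
  ],
  translation=[
    [5,0,0],
    [9.8,-0.5,0],
    [11.3,0.3,0],
    [12.9,1.1,0],
    [14.4,1.8,0],
    [16,2.4,0],
    [17.7,2.9,0],
    [19.3,3.3,0],
    [20.4,3.6,0],
    [20.4,3.6,0],
  ],
  grip=[1,1,1,1,1,1,1,1,1,1],
)

```text
time_s: 4.37
ee_pos: [0.5202, 0.0289, 0.1549]
eef_rot: [0.697, 0.123, 0.695, -0.124]
contact_force: [0.7, -0.4, -0.3]
grip_width: -0.0001
```

```bash
cat > look.py <<'E'
from st import *; from workcell import viewer
import cv2,sys
def look(n):
    for c,(a,b,e,f) in dict(scene=(130,250,235,365),top=(170,260,305,425)).items():
        p,d=viewer.read_camera(c);cv2.imwrite(f"pics/{n}_{c}.png",cv2.resize(p[a:b,e:f,::-1],None,fx=5,fy=5,interpolation=cv2.INTER_CUBIC))
        np.savez(f"{n}_{c}.npz",p=p,d=d,**viewer.camera_params(c))
E
python3 -c "
from look import *
from tab import *
st();look('a1');tab([20,25,30,35,40,45,48,50,50])"
```

```text
4.37 p [520.2  28.9 154.9] x [ 0.002  -0.0015 -1.    ] yhead deg 69.88 F [ 0.67 -0.41 -0.29] w -9.815124973463288e-05 q [-0.    0.51  2.02 -0.    0.61 -1.22]
20 [-0.4 -0. ] -0.001 dz -0.1
25 [2.4 0.4] -0.088 dz -0.1
30 [5.3 0.6] -0.176 dz -0.1
35 [8.1 0.6] -0.263 dz -0.1
40 [11.   0.2] -0.35 dz -0.1
45 [13.8 -0.3] -0.437 dz -0.1
48 [15.4 -0.8] -0.49 dz -0.1
50 [16.5 -1.1] -0.525 dz -0.1
50 [16.5 -1.1] -0.525 dz -0.1
```

View pics/a1_scene.png

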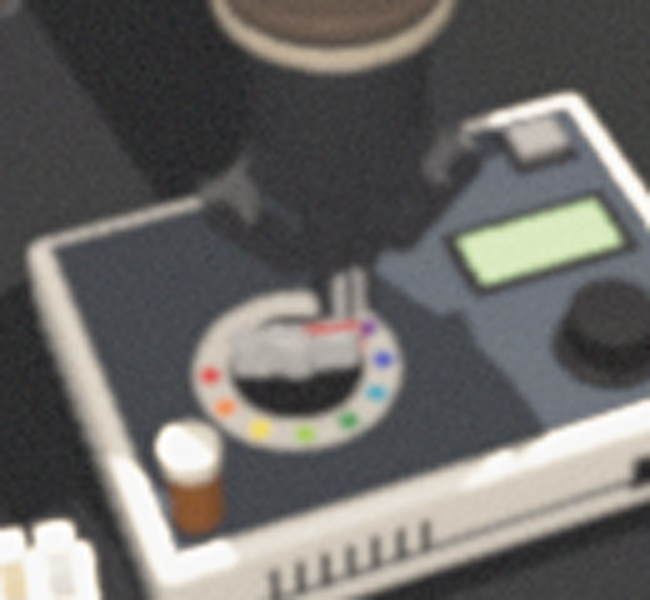

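```bash
cat > ang.py <<'E'
from h import *
def ang(f,a,b,off=(235,130),k=5):
    c=np.load(f); A,B=[ray(c,off[0]+(u+.5)/k-.5,off[1]+(v+.5)/k-.5,.096) for u,v in(a,b)]
    d=B-A; print("theta",90-np.degrees(np.arctan2(d[1],d[0])),"len",np.hypot(*d[:2]),"tip",B)
E
python3 -c "
from ang import *
ang('scene0.npz',(300,250),(353,226),(235,145))
ang('a1_scene.npz',(305,328),(365,322))"
```

```text
theta 4.757924872905917 len 0.028101590130567157 tip [0.52602783 0.0315593  0.096     ]
theta 29.051035370120623 len 0.027418963635580794 tip [0.53987814 0.02828833 0.096     ]
```

The scene view shows the red line running from (305,328) to (365,322). That gives θ≈29°, so the first click is done. Next I'll push to 50°.

Request:
move_arm(
  angular=[
    [0,0,-0.088],
    [0,0,-0.176],
    [0,0,-0.22],
    [0,0,-0.263],
    [0,0,-0.306],
    [0,0,-0.35],
    [0,0,-0.393],
    [0,0,-0.437],
    [0,0,-0.49],
    [0,0,-0.525],
  ],
  translation=[
    [2.4,0.4,0],
    [5.3,0.6,0],
    [6.7,0.6,0],
    [8.1,0.6,0],
    [9.5,0.4,0],
    [11,0.2,0],
    [12.4,0,0],
    [13.8,-0.3,0],
    [15.4,-0.8,0],
    [16.5,-1.1,0],
  ],
  grip=[1,1,1,1,1,1,1,1,1,1],
)

```text
time_s: 5.3
ee_pos: [0.5364, 0.0277, 0.1549]
eef_rot: [0.641, 0.299, 0.64, -0.3]
contact_force: [-1.0, 0.6, 0.7]
grip_width: -0.0003
```

```bash
python3 -c "
from look import *
from tab import *
st();look('a2');tab([50,55,60,63,66,69,72,75,78,80,80])"
```

```text
5.3 p [536.4  27.7 154.9] x [ 8.e-04 -2.e-03 -1.e+00] yhead deg 39.9 F [-0.98  0.64  0.65] w -0.0002512879303150011 q [-0.    0.53  1.98 -0.    0.63 -0.7 ]
50 [-0.3  0.1] -0.0 dz -0.2
55 [ 2.4 -1. ] -0.087 dz -0.2
60 [ 5.  -2.2] -0.175 dz -0.2
63 [ 6.4 -3.1] -0.227 dz -0.2
66 [ 7.9 -4. ] -0.279 dz -0.2
69 [ 9.3 -5. ] -0.332 dz -0.2
72 [10.6 -6.1] -0.384 dz -0.2
75 [11.9 -7.3] -0.436 dz -0.2
78 [13.1 -8.5] -0.489 dz -0.2
80 [13.8 -9.3] -0.524 dz -0.2
80 [13.8 -9.3] -0.524 dz -0.2
```

View pics/a2_scene.png

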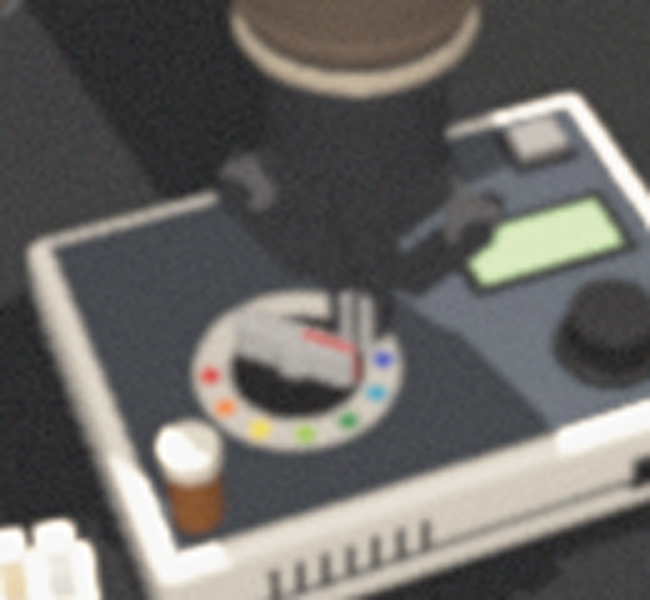

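The red line now runs from about (303,330) to (357,350), roughly 60°. I'll continue to 80°.

Request:
move_arm(
  angular=[
    [0,0,-0.087],
    [0,0,-0.175],
    [0,0,-0.227],
    [0,0,-0.279],
    [0,0,-0.332],
    [0,0,-0.384],
    [0,0,-0.436],
    [0,0,-0.489],
    [0,0,-0.524],
    [0,0,-0.524],
  ],
  translation=[
    [2.4,-1,0],
    [5,-2.2,0],
    [6.4,-3.1,0],
    [7.9,-4,0],
    [9.3,-5,0],
    [10.6,-6.1,0],
    [11.9,-7.3,0],
    [13.1,-8.5,0],
    [13.8,-9.3,0],
    [13.8,-9.3,0],
  ],
  grip=[1,1,1,1,1,1,1,1,1,1],
)

```text
time_s: 6.23
ee_pos: [0.5504, 0.0182, 0.155]
eef_rot: [0.542, 0.454, 0.541, -0.455]
contact_force: [0.2, 0.1, 0.6]
grip_width: -0.0
```

```bash
python3 -c "
from look import *
from tab import *
from ang import *
ang('a2_scene.npz',(303,330),(357,350))
st();look('a3');tab([80,85,90,93,96,99,102,105,107,109,110,112])"
```

```text
theta 62.954400966935495 len 0.02746758734295488 tip [0.55148862 0.01538217 0.096     ]
6.23 p [550.4  18.2 155. ] x [-0.     -0.0022 -1.    ] yhead deg 9.99 F [0.18 0.11 0.55] w -2.7098461393300245e-05 q [-0.02  0.54  1.95 -0.    0.65 -0.19]
80 [ 0.1 -0. ] -0.002 dz -0.2
85 [ 1.9 -2.3] -0.09 dz -0.2
90 [ 3.5 -4.6] -0.177 dz -0.2
93 [ 4.3 -6.1] -0.229 dz -0.2
96 [ 5.1 -7.7] -0.282 dz -0.2
99 [ 5.8 -9.2] -0.334 dz -0.2
102 [  6.4 -10.8] -0.386 dz -0.2
105 [  6.9 -12.5] -0.439 dz -0.2
107 [  7.2 -13.6] -0.474 dz -0.2
109 [  7.5 -14.7] -0.508 dz -0.2
110 [  7.6 -15.2] -0.526 dz -0.2
112 [  7.8 -16.4] -0.561 dz -0.2
```

View pics/a3_scene.png

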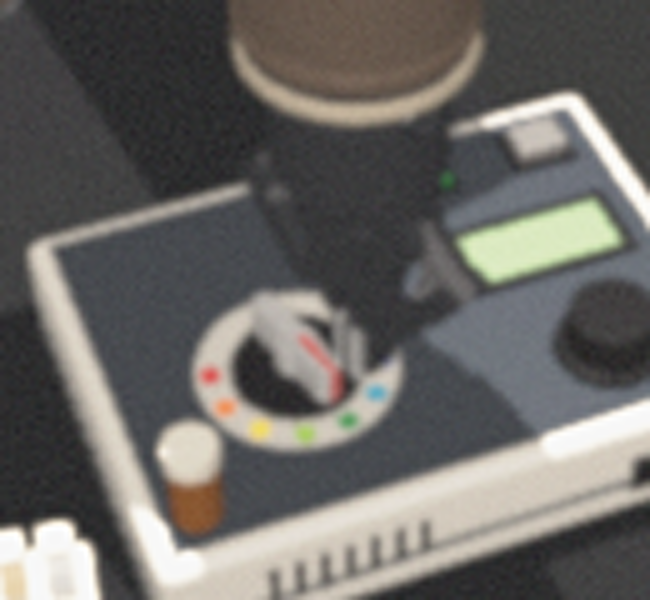

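Line from (301,335) to (340,380), close to 90°. Third click done, so I'll push the last one to 110°.

Request:
move_arm(
  angular=[
    [0,0,-0.09],
    [0,0,-0.177],
    [0,0,-0.229],
    [0,0,-0.282],
    [0,0,-0.334],
    [0,0,-0.386],
    [0,0,-0.439],
    [0,0,-0.474],
    [0,0,-0.508],
    [0,0,-0.526],
  ],
  translation=[
    [1.9,-2.3,0],
    [3.5,-4.6,0],
    [4.3,-6.1,0],
    [5.1,-7.7,0],
    [5.8,-9.2,0],
    [6.4,-10.8,0],
    [6.9,-12.5,0],
    [7.2,-13.6,0],
    [7.5,-14.7,0],
    [7.6,-15.2,0],
  ],
  grip=[1,1,1,1,1,1,1,1,1,1],
)

```text
time_s: 7.17
ee_pos: [0.5577, 0.0031, 0.1549]
eef_rot: [-0.406, -0.578, -0.405, 0.58]
contact_force: [0.1, 0.9, -0.6]
grip_width: 0.0001
```

```bash
python3 -c "
from look import *
from tab import *
from ang import *
ang('a3_scene.npz',(301,335),(340,380))
st();look('a4')"
```

```text
theta 92.66672730759765 len 0.03242177910941597 tip [ 0.56137175 -0.0010845   0.096     ]
7.17 p [557.7   3.1 154.9] x [-0.0014 -0.0018 -1.    ] yhead deg -19.99 F [ 0.11  0.9  -0.59] w 0.00011863880866282294 q [-0.05  0.55  1.94 -0.    0.66  0.3 ]
```

View pics/a4_scene.png

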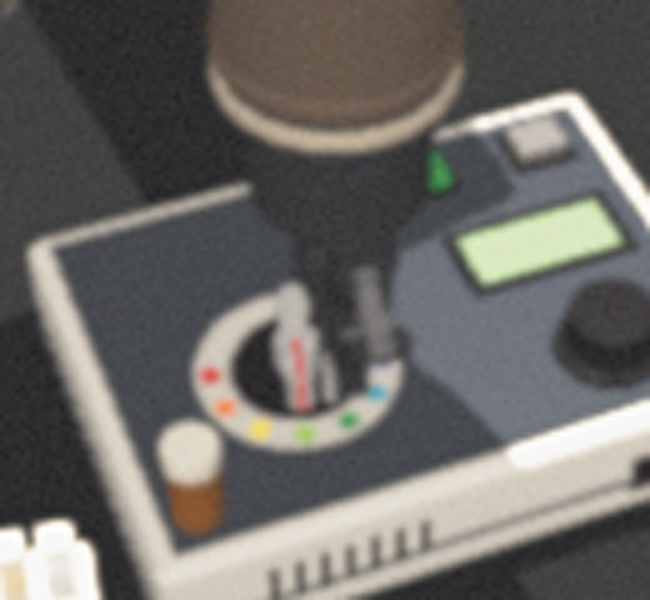

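Request:
move_arm(
  angular=[
    [0,0,0],
    [0,0,0],
    [0,0,0],
    [0,0,0],
    [0,0,0],
    [0,0,0],
    [0,0,0],
    [0,0,0],
    [0,0,0],
    [0,0,0],
  ],
  translation=[
    [2,5,0],
    [4,10,0],
    [5,14,0],
    [5,14,15],
    [5,14,35],
    [5,14,60],
    [-15,35,70],
    [-40,60,70],
    [-68,88,70],
    [-97.7,114.5,70],
  ],
  grip=[1,1,1,1,1,1,1,1,1,1],
)

```text
time_s: 8.1
ee_pos: [0.4593, 0.1188, 0.2252]
eef_rot: [-0.406, -0.579, -0.406, 0.579]
contact_force: [0.1, 1.1, 0.3]
grip_width: 0.0001
```

```bash
python3 -c "
from look import *
from tab import *
from ang import *
ang('a4_scene.npz',(297,340),(302,405))
st();look('a5')"
```

```text
theta 121.51562405906874 len 0.03841744664110105 tip [ 0.56314748 -0.02283784  0.096     ]
8.1 p [459.3 118.8 225.2] x [-3.0e-04 -1.5e-03 -1.0e+00] yhead deg -19.93 F [0.06 1.08 0.31] w 9.187878268660582e-05 q [ 0.19  0.35  2.07 -0.    0.73  0.54]
```

View pics/a5_scene.png

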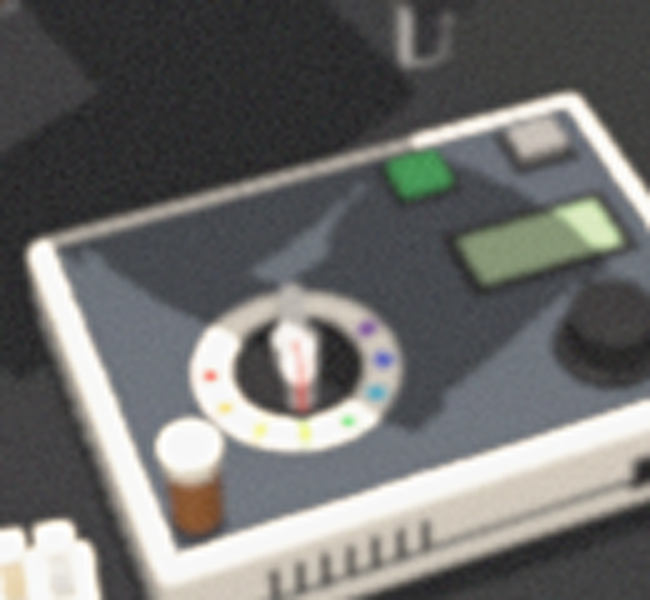

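View pics/a5_top.png

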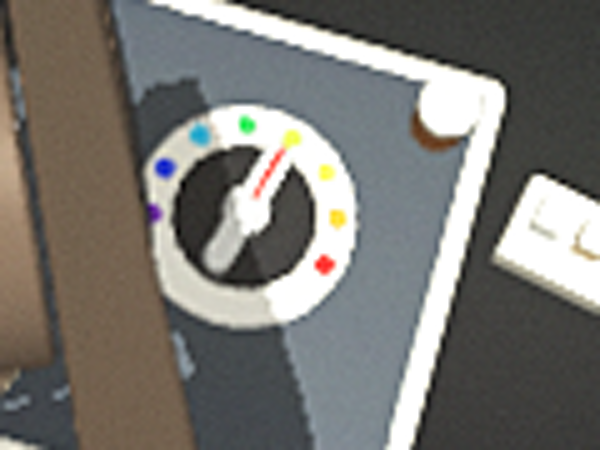

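The top view shows the pointer on the fifth dot, at (291,138), which is four clicks from violet. The vial and rack haven't moved. Next comes the key: contact should be at TCP z≈153 mm and full travel at ≈148 mm.

Request:
move_arm(
  angular=[
    [0,0,0],
    [0,0,0],
    [0,0,0],
    [0,0,0],
    [0,0,0],
    [0,0,0],
    [0,0,0],
    [0,0,0],
    [0,0,0],
    [0,0,0],
  ],
  translation=[
    [0.5,-1,-20],
    [0.5,-1,-40],
    [0.5,-1,-58],
    [0.5,-1,-66],
    [0.5,-1,-70],
    [0.5,-1,-72],
    [0.5,-1,-74],
    [0.5,-1,-76],
    [0.5,-1,-76.7],
    [0.5,-1,-76.7],
  ],
  grip=[1,1,1,1,1,1,1,1,1,1],
)

```text
time_s: 9.03
ee_pos: [0.4564, 0.1195, 0.1485]
eef_rot: [-0.407, -0.577, -0.407, 0.58]
contact_force: [-1.0, 0.1, 3.6]
grip_width: 0.0001
```

```bash
python3 -c "
from st import *
st()"
```

```text
9.03 p [456.4 119.5 148.5] x [-0.0036 -0.0016 -1.    ] yhead deg -19.72 F [-0.99  0.1   3.63] w 0.00010551634732899468 q [ 0.19  0.48  2.13 -0.    0.54  0.54]
```

Force of 3.6 N suggests about 3.5 mm of travel. I'll press a bit further and hold.

Request:
move_arm(
  angular=[
    [0,0,0],
    [0,0,0],
    [0,0,0],
    [0,0,0],
    [0,0,0],
    [0,0,0],
    [0,0,0],
    [0,0,0],
    [0,0,0],
    [0,0,0],
  ],
  translation=[
    [0,0,-0.5],
    [0,0,-1],
    [0,0,-1.5],
    [0,0,-2],
    [0,0,-2],
    [0,0,-2],
    [0,0,-2],
    [0,0,-2],
    [0,0,-2],
    [0,0,-2],
  ],
  grip=[1,1,1,1,1,1,1,1,1,1],
)

```text
time_s: 9.87
ee_pos: [0.4565, 0.1195, 0.1473]
eef_rot: [-0.407, -0.577, -0.407, 0.579]
contact_force: [-5.0, -1.6, 23.2]
grip_width: -0.0
```

```bash
python3 -c "
from st import *
st()"
```

```text
9.87 p [456.5 119.5 147.3] x [-0.003  -0.0015 -1.    ] yhead deg -19.72 F [-5.04 -1.59 23.17] w -3.580693721224886e-05 q [ 0.19  0.48  2.13 -0.    0.53  0.54]
```

The force reached 23 N, so the key is on its stop. I'll lift away.

Request:
move_arm(
  angular=[
    [0,0,0],
    [0,0,0],
    [0,0,0],
    [0,0,0],
    [0,0,0],
    [0,0,0],
    [0,0,0],
    [0,0,0],
    [0,0,0],
    [0,0,0],
  ],
  translation=[
    [0,0,5],
    [0,0,15],
    [0,0,35],
    [0,0,65],
    [0,0,95],
    [0,0,125],
    [20,-30,140],
    [35,-65,150],
    [50,-100,150],
    [60,-140,150],
  ],
  grip=[1,1,1,1,1,1,1,1,1,1],
)

```text
time_s: 10.7
ee_pos: [0.518, -0.0217, 0.299]
eef_rot: [-0.408, -0.578, -0.407, 0.578]
contact_force: [-0.0, 0.6, -0.4]
grip_width: -0.0001
```

Request:
move_arm(
  angular=[
    [0,0,0],
    [0,0,0],
    [0,0,0],
    [0,0,0],
    [0,0,0],
    [0,0,0],
    [0,0,0],
    [0,0,0],
    [0,0,0],
    [0,0,0],
  ],
  translation=[
    [0,-35,0],
    [0,-70,0],
    [0,-105,0],
    [0,-140,0],
    [0,-175,0],
    [-10,-210,0],
    [-20,-245,0],
    [-40,-280,0],
    [-40,-280,0],
    [-40,-280,0],
  ],
  grip=[1,1,1,1,1,1,1,1,1,1],
)

```text
time_s: 11.53
ee_pos: [0.4769, -0.3036, 0.2994]
eef_rot: [-0.407, -0.578, -0.406, 0.579]
contact_force: [-0.4, 0.9, -0.0]
grip_width: 0.0002
```

Run:
```python
from st import *; from workcell import viewer
from h import *
import cv2
st()
p,d=viewer.read_camera("top");c=viewer.camera_params("top")
cv2.imwrite("pics/f.png",p[:,:,::-1])
cv2.imwrite("pics/fz.png",cv2.resize(p[140:290,235:415,::-1],None,fx=4,fy=4,interpolation=cv2.INTER_CUBIC))
t=np.load("top0.npz")
for n,(u,v) in dict(green=(296,242),grey=(266,233),deck=(320,250)).items():
    s=slice(v-2,v+3),slice(u-2,u+3)
    print(n,np.median(d[s])-np.median(t["d"][s]))
```

```text
11.53 p [ 476.9 -303.6  299.4] x [ 4.0e-04 -1.9e-03 -1.0e+00] yhead deg -19.85 F [-0.37  0.93 -0.03] w 0.00016859142836840168 q [-0.62  0.37  1.8  -0.    0.97 -0.27]
green 0.00055480003
grey 0.0013741255
deck 0.0008940697
```

View pics/fz.png

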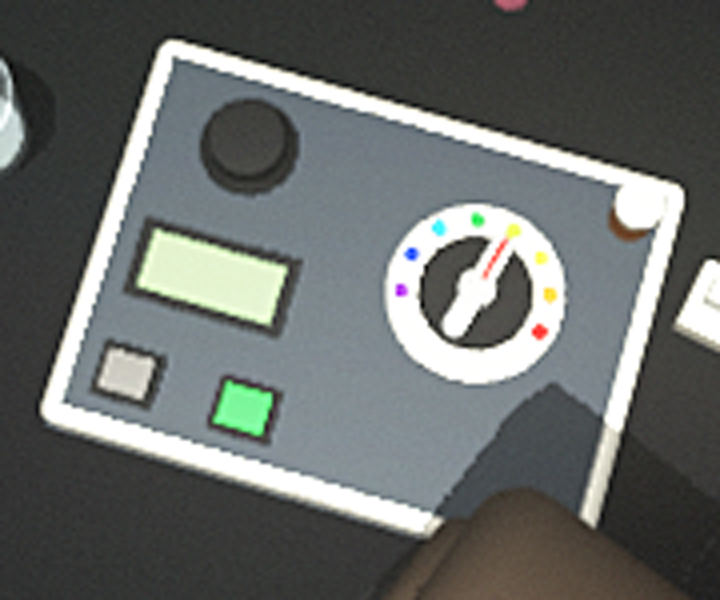

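View pics/f.png

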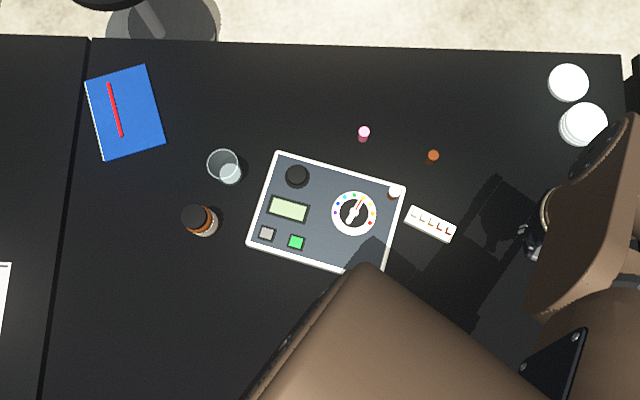

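Everything is in place: the pointer is on the fifth dot at (514,231) in the zoom, the green key is up, and the vial, rack, beaker and bottle are at their starting pixels. Handing in.

```bash
python3 -c "
from workcell import ticket; print(ticket.close_job())"
```

```text
the job is handed in; nothing more can be done
None
```

I turned the filter dial four clicks clockwise, from the violet dot to the fifth dot. I did it by pushing the side of the bar with the shut fingertip, one click at a time and without gripping. I then pressed the green zero key down and let it come up. The job is handed in after about 11.6 s of the 58 s allowed; no verdict was reported.

- **Dial:** the last top picture shows the pointer on the fifth dot. The scene camera, read just after the final push, put the turn at about 121.5° against the 120° wanted. Its earlier readings were also a few degrees off the true click positions (29°, 63° and 93°). The force at the end of each push was about 1 N.
- **Green key:** the first press read only 3.6 N, so I pressed about 2 mm further. The force then rose to 23 N with the fingertip at about 74 mm, which matches the key on its stop (75 mm). Afterwards the depth at the key was back within 1 mm of its starting value.
- **Small disagreement:** during the press the tool sat about 3 mm off the aimed x position, but still over the green key.
- **Everything else:** the grey key was not touched, and its depth reading changed by 1.4 mm against 0.9 mm for the bare deck. In the last picture the vial, rack, beaker and bottle stand where they were at the start, and the arm is clear of everything.

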